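# Stack the tins and hold the camera mast up at its second stop

### The arm

A 6-joint arm with a two-finger parallel gripper is mounted at the origin on a cart in front of the work surface, level with it; the furniture and walls round the work are solid. World frame = base frame: x ahead of the robot, y to its left, z up, the work surface at z = 0. Lengths are in m, angles in rad, forces in N, time in s.
With the tool pointing down it reaches from about 0.275 to 0.75 m from the base axis. Payload 10.2 kg.
Tool frame: the origin (TCP) lies midway between the tips of the shut fingers; the grasp point (between the pads) lies 19 mm behind it (env.hold_point_z is the distance from the TCP to the grasp point, in m); x points along the fingers, z is the direction in which the jaws open and shut, and the axes are right-handed (so a half turn about x gives the same grasp; the last joint's range is limited). The gripper opens to 85 mm and grips with 20 to 120 N. Pads are 22 mm wide; open, the fingers measure 114 mm over their backs; the gripper's body (76 mm by 85 mm) begins 54 mm behind the grasp point. The pads swing forward as they close: fully open they stand 13 mm farther back than shut.
Start: joints at [-1.498, 0.313, 1.498, -0, 1.331, -0.223], TCP at [0.153, -0.502, 0.231] pointing down, gripper open.
Joint ranges: [-2.94, 2.94], [-0.97, 2.17], [0.19, 2.56], [-1.23, 4.37], [0.02, 3.11], [-2.88, 2.88]. Speed limits (rad/s): [2.39, 2.39, 3.01, 3.14, 3.14, 3.14].

### API

Orientations are given as a unit quaternion [x, y, z, w].
In Python, from bench import env, kinematics, monitor, eyes, job gives the robot as it stands. The module is installed in compiled form; this text tells all that it offers. Calls block until the motion is done:
- env.reach(position, orientation): joint-space move of the TCP to a pose.
- env.movel(position, velocity=0.15, frame=None, guard=None): straight line of the TCP; frame=None keeps the orientation; velocity is the mean speed in m/s. With guard (N) it stops when the force on the tool has changed by that much, and returns True; else False.
- env.set_joints(angles): joint-space move.
- env.release() and env.close_gripper(effort=None): open the fingers fully, or close them until they stop; effort is the grip in N (None keeps the last).
- env.hold(seconds).
- kinematics.ik(position, orientation): joint angles nearest the present ones, or None.
- monitor.sense(): the state.
- eyes.grab_frame(name): name is "side" or "top" or "wrist"; returns a dict with "frame" (480x640x3 uint8, red, green, blue), "mtx" (3x3 intrinsics, pixels), "view" (4x4, takes a point from world to camera coordinates). Camera axes: x right, y down, z forward; pixel columns grow to the right and rows downward; lengths in m; the calibration is good to about 2 mm. A picture is of the moment at which its call begins. There is no depth.
A pose or a line that the arm cannot do raises env.MotionError and nothing moves.
- job.hand_in(): hands the job in, once; it reports no verdict.
The state is a dict: "clock": time; "joints": joint angles; "qvel": joint speeds; "joint_efforts": joint torques, N m; "position": TCP position; "ee_rot": TCP orientation; "contact_force": force on the tool from outside, world axes, zero at the start; "ft_torque": the same for the moment, N m; "finger_gap": opening from 0.0 (shut) to 1.0 (fully open).
Only numpy, scipy, OpenCV 4.12 (cv2) and the standard library are available. Lean on these libraries where they do the work, as an engineer would, in place of code of your own. Each camera call takes 0.05 s, during which the arm holds its last target. There are 200 camera calls.

### The job

Stack the two loose flat tins one after the other squarely on the third tin, the one that stands in front of the little telescopic camera mast, without shifting that bottom tin. Then squeeze the orange release button into the side of the mast's head, pull the head straight up past its first stop to the second one, so that the camera looks down over the column, and finish while still gripping the head and holding the mast fully extended (it sinks back if let go). Leave the bottle, the jar and the pepper mill alone.

Things in the scene. Friction and masses are not known exactly. Their poses are not given: they have to be found in the camera images.
- tin_base: flat oblong fish tin, golden-beige with a dark blue lid, 63 (x) x 105 (y) x 25 mm high, the bottom of the column: it stands about 145 mm in front of the camera of the mast. Loose, 0.15 kg. Origin: centre of its underside; x along its short side, y along its long side, z up. The side walls slope in a little towards the bottom
- tin_a: flat oblong fish tin, same make and size as tin_base (63 x 105 x 25 mm, 0.1 to 0.21 kg), loose on the worktop to the right; stacked on another tin it stands 25 mm higher. Origin: centre of its underside; x along its short side (grasp it across this side), y along its long side, z up
- tin_b: the other loose flat fish tin, same as tin_a; either may go on first
- mast: telescopic camera mast on a heavy round steel foot 94 mm across, 156 mm high when pushed together, fixed to the worktop; it neither turns nor tilts. Origin: centre of the underside of the foot. The camera (short black barrel reaching 40 mm out from the axis) looks along its -x axis towards tin_base, y points to the side of the orange button, z up along the mast
- head_grip (a point): the point to grip: on the mast axis inside the black head, 130 mm above the worktop when pushed together. The head is a block 30 (x) x 40 (y) x 56 mm high, from 30 mm below to 26 mm above this point. Axes as mast. Close the fingers along the y axis, one on the orange button in the +y side, the other on the plain -y side
- button_face (a point): middle of the outer face of the orange release button, 14 mm wide and 20 mm high, 30 mm from the mast axis on the +y side of the head (it stands 10 mm proud of the side), at the height of head_grip. Axes as mast
- mast_button (a joint): travel of the release button in m: 0 out, 0.010 level with the side of the head, 0.011 at most. A spring presses it out, 2 N at first, 8 N when level. Pressed less than about 4 mm (press 5 mm or more) it locks the head to the foot while the mast is pushed together; a centred grip of 40 N across the head presses it level
- mast_head (a joint): travel of the head (with the thin tube) out of the middle tube in m: 0 pushed in, 0.07 at the end; this tube comes out first, with a pull of about 4 N, and its end is the first stop
- mast_mid (a joint): travel of the middle tube out of the foot tube in m: 0 in, 0.07 at the end; it follows when the head goes on past the first stop, with a pull of about 8 N. Both at 0.07 is the second stop: the head is then 140 mm higher and goes no farther. A spring and the weight draw the mast together when let go
- bottle: dark sauce bottle with a gold cap, 58 mm across, 208 mm high, to be left alone. Origin: centre of its underside
- jar: small jar with a yellow lid, 52 mm across, 75 mm high, to be left alone. Origin: centre of its underside
- pepper_mill: turned wooden pepper mill, 58 mm across, 170 mm high, to be left alone. Origin: centre of its underside

How it is judged:
By the outcome, as a careful person would: the job done as asked, in the order asked, and still so for the second after the job is handed in, while the arm keeps its last pose, push and grip.
It also fails if it takes over 64 s, if anything falls off the work surface, if the arm or the gripper's body presses on something with over 40 N, if the wrist force passes 120 N, or if a joint passes its speed limit or range.

## Working session

There is one attempt and no reset: what is moved stays moved. The work goes in short steps, each a Python script; the robot and the scene stay as the last script left them, time stands still between calls to the robot, and variables do not carry over. Pictures are saved under pics/ and viewed, about 8 in all and at most 12, crops included, and the job is handed in when it is done.

```bash
mkdir -p pics && python3 - <<'E'
from bench import env, kinematics, monitor, eyes, job
import cv2, numpy as np
ims=[]
for n in ("side","top","wrist"):
    f=eyes.grab_frame(n); cv2.imwrite(f"pics/{n}0.png",f["frame"][:,:,::-1]); np.savez(f"pics/{n}0.npz",**f)
    print(n,f["mtx"].round(1).tolist(),f["view"].round(3).tolist())
s=monitor.sense(); print(s["clock"],s["position"],s["ee_rot"],s["finger_gap"],env.hold_point_z)
E
```

```text
side [[618.8, 0.0, 320.1], [0.0, 618.8, 230.4], [0.0, 0.0, 1.0]] [[-0.903, 0.43, -0.01, 0.58], [0.347, 0.714, -0.608, 0.003], [-0.254, -0.553, -0.794, 1.076], [0.0, 0.0, 0.0, 1.0]]
top [[499.7, 0.0, 318.5], [0.0, 499.7, 226.0], [0.0, 0.0, 1.0]] [[0.348, -0.938, 0.009, -0.396], [-0.865, -0.325, -0.384, 0.451], [0.363, 0.126, -0.923, 0.779], [0.0, 0.0, 0.0, 1.0]]
wrist [[395.8, 0.0, 315.7], [0.0, 395.8, 234.2], [0.0, 0.0, 1.0]] [[0.291, -0.957, -0.001, -0.524], [-0.907, -0.276, 0.317, -0.042], [-0.303, -0.091, -0.948, 0.381], [0.0, 0.0, 0.0, 1.0]]
0.15 [ 0.15300996 -0.50201758  0.23087667] [ 0.4211354   0.56842602 -0.42060919  0.56800065] 1.0021346025474676 0.0187
```

View pics/top0.png

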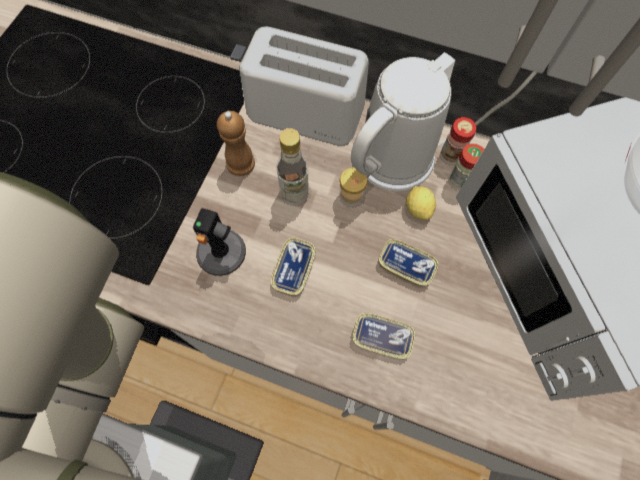

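View pics/side0.png

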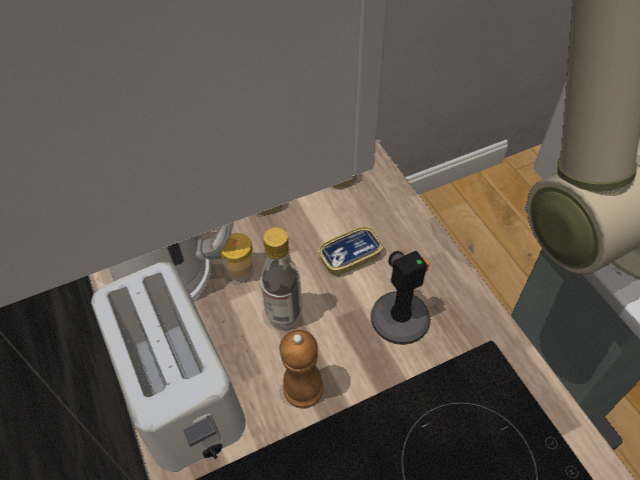

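The top view shows three tins with blue lids at about (293,267), (408,262) and (384,337). The mast is at (221,252), with its head at (207,222) and the orange button at (201,238). The side view shows tin_base at (351,250), the mast foot at (400,317) and the orange button at (426,266).

```bash
cat > h.py <<'E'
import cv2, numpy as np
def ray(f,uv):
    uv=np.atleast_2d(np.float64(uv)); R,t=f["view"][:3,:3],f["view"][:3,3]
    d=np.c_[uv,np.ones(len(uv))]@np.linalg.inv(f["mtx"]).T@R
    return -R.T@t, d/np.linalg.norm(d,axis=1)[:,None]
def plane(f,uv,z):
    c,d=ray(f,uv); return (c+d*((z-c[2])/d[:,2])[:,None])
def tri(f1,p1,f2,p2):
    A=np.zeros((3,3));b=np.zeros(3);L=[]
    for f,p in((f1,p1),(f2,p2)):
        c,d=ray(f,p);P=np.eye(3)-np.outer(d[0],d[0]);A+=P;b+=P@c;L.append((P,c))
    x=np.linalg.solve(A,b); return x,[np.linalg.norm(P@(x-c)) for P,c in L]
def proj(f,X):
    X=np.atleast_2d(X)@f["view"][:3,:3].T+f["view"][:3,3]; p=X@f["mtx"].T; return p[:,:2]/p[:,2:]
def blobs(f,lo,hi,amin):
    hsv=cv2.cvtColor(f["frame"],cv2.COLOR_RGB2HSV); m=cv2.inRange(hsv,np.array(lo),np.array(hi))
    m=cv2.morphologyEx(m,cv2.MORPH_CLOSE,np.ones((9,9)))
    cs,_=cv2.findContours(m,cv2.RETR_EXTERNAL,cv2.CHAIN_APPROX_NONE)
    return sorted([c[:,0] for c in cs if cv2.contourArea(c)>amin],key=lambda c:-cv2.contourArea(c.reshape(-1,1,2)))
def lids(f,z,amin=300):
    out=[]
    for c in blobs(f,(105,60,20),(135,255,200),amin):
        q=plane(f,c,z)[:,:2]; (cx,cy),(w,h),a=cv2.minAreaRect((q*1000).astype(np.float32))
        if w<h: a+=90; w,h=h,w     # a = direction of the long side, deg
        out.append((cx/1000,cy/1000,w,h,(a+90)%180-90,c.mean(0).round()))
    return out
E
python3 - <<'E'
from h import *
F={n:dict(np.load(f"pics/{n}0.npz")) for n in("side","top","wrist")}
for n in F:
    print(n,"cam",ray(F[n],(320,240))[0].round(3))
    for z in(.0,.025,):
        print(" z",z)
        for l in lids(F[n],z): print("  ",np.round(l[:5],4),l[5])
    for c in blobs(F[n],(5,190,120),(17,255,255),8): print(" orange",c.mean(0),len(c))
T,S=F["top"],F["side"]
print("foot z0",plane(T,(221,254),0.006),plane(S,(400,318),.006))
L=[l for l in lids(T,.025)]
for l in L: print(l[5], [proj(S,[l[0],l[1],.025])])
E
```

```text
side cam [0.796 0.344 0.862]
 z 0.0
   [ 6.252000e-01  1.013000e-01  4.042991e+02  1.042680e+02 -2.561020e+01] [364. 454.]
   [  0.417    0.2146 123.5527  84.993   89.1843] [540. 446.]
   [ 0.4899 -0.2    94.5029 51.4278  2.719 ] [349. 249.]
 z 0.025
   [ 6.301000e-01  1.083000e-01  3.925700e+02  1.012431e+02 -2.561020e+01] [364. 454.]
   [  0.428    0.2183 119.9683  82.5273  89.1843] [540. 446.]
   [ 0.4988 -0.1842 91.7613 49.9358  2.719 ] [349. 249.]
top cam [ 0.245 -0.323  0.897]
 z 0.0
   [ 0.5048 -0.1841 93.8366 41.6097  2.4939] [293. 266.]
   [ 0.5894 -0.3852 93.8216 40.7471 82.1265] [408. 262.]
 z 0.025
   [ 0.4976 -0.188  91.22   40.4494  2.4939] [293. 266.]
   [ 0.5798 -0.3835 91.2054 39.6109 82.1265] [408. 262.]
wrist cam [ 0.231 -0.478  0.374]
 z 0.0
 z 0.025
foot z0 [[ 0.47714568 -0.04995976  0.006     ]] [[ 0.48389792 -0.04127966  0.006     ]]
[293. 266.] [array([[349.93163643, 245.90131439]])]
[408. 262.] [array([[260.25558182, 183.37028889]])]
```

View pics/wrist0.png

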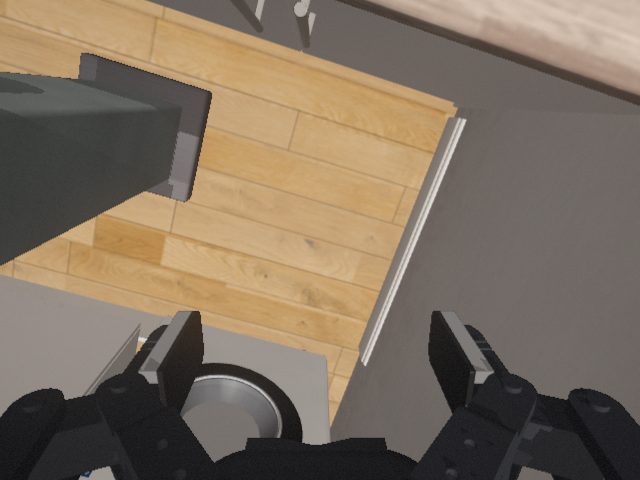

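The wrist view shows only floor and cart, with the fingers at the bottom, so it is no use yet. I'll work out the remaining coarse positions and then move the wrist over the tins.

```bash
cat >> h.py <<'E'
from scipy.spatial.transform import Rotation as Ro
def down(deg):   # tool x down, jaws (tool z) at angle deg in the world xy plane
    a=np.radians(deg); z=np.array([np.cos(a),np.sin(a),0]); x=np.array([0,0,-1.]); y=np.cross(z,x)
    return Ro.from_matrix(np.c_[x,y,z]).as_quat()
E
python3 - <<'E'
from h import *
from bench import kinematics, monitor
T=dict(np.load("pics/top0.npz")); S=dict(np.load("pics/side0.npz"))
print("tin3",plane(T,(384,337),.025), "corners",plane(T,[(355,343),(408,357),(413,332),(361,315)],.025)[:,:2].round(3).tolist())
print("micro base edge",plane(T,[(460,195),(540,350),(372,178)],0.0).round(3).tolist())
print("mast head", tri(T,(205,217),S,(408,265)), "button",tri(T,(201,238),S,(426,266)))
print("bottle top",tri(T,(290,135),S,(276,237)),"mill top",tri(T,(230,120),S,(298,345)),"jar",plane(T,(352,182),.07))
print(Ro.from_quat(monitor.sense()["ee_rot"]).as_matrix().round(2).tolist())
for p in [(.58,-.3835),(.48,-.38),(.498,-.187),(.48,-.045)]:
  for d in (-98,-90,-8,0,82,90,98,172,180):
    q=[kinematics.ik(np.array([*p,z]),down(d)) for z in(.003,.3)]
    print(p,d,[None if k is None else np.round(k,2).tolist() for k in q])
E
```

```text
tin3 [[ 0.43245549 -0.38309223  0.025     ]] corners [[0.405, -0.339], [0.414, -0.432], [0.458, -0.428], [0.455, -0.334]]
micro base edge [[0.76, -0.443, 0.0], [0.513, -0.65, 0.0], [0.734, -0.266, 0.0]]
mast head (array([ 0.48677899, -0.04351537,  0.15282653]), [np.float64(0.0011522889934619089), np.float64(0.0011522889934619579)]) button (array([ 0.45631096, -0.04405301,  0.13065956]), [np.float64(0.002901461816600904), np.float64(0.0029014618166009437)])
bottle top (array([ 0.64607292, -0.12954737,  0.2081031 ]), [np.float64(0.002876711769579479), np.float64(0.0028767117695794172)]) mill top (array([ 0.67360179, -0.00173938,  0.14748106]), [np.float64(0.0022788236274771385), np.float64(0.0022788236274771984)]) jar [[ 0.67505028 -0.23817078  0.07      ]]
[[-0.0, 0.96, 0.29], [0.0, 0.29, -0.96], [-1.0, 0.0, -0.0]]
(0.58, -0.3835) -98 [[-0.75, 0.91, 1.12, -0.0, 1.11, 0.96], [-0.75, 0.71, 0.71, -0.0, 1.72, 0.96]]
(0.58, -0.3835) -90 [[-0.75, 0.91, 1.12, -0.0, 1.11, 0.82], [-0.75, 0.71, 0.71, -0.0, 1.72, 0.82]]
(0.58, -0.3835) -8 [[-0.75, 0.91, 1.12, -0.0, 1.11, -0.61], [-0.75, 0.71, 0.
[... 2477 characters left out ...]
045) -90 [[-0.34, 0.54, 1.85, -0.0, 0.75, 1.23], [-0.34, 0.17, 1.5, -0.0, 1.47, 1.23]]
(0.48, -0.045) -8 [[-0.34, 0.54, 1.85, -0.0, 0.75, -0.2], [-0.34, 0.17, 1.5, -0.0, 1.47, -0.2]]
(0.48, -0.045) 0 [[-0.34, 0.54, 1.85, -0.0, 0.75, -0.34], [-0.34, 0.17, 1.5, -0.0, 1.47, -0.34]]
(0.48, -0.045) 82 [[-0.34, 0.54, 1.85, -0.0, 0.75, -1.77], [-0.34, 0.17, 1.5, -0.0, 1.47, -1.77]]
(0.48, -0.045) 90 [[-0.34, 0.54, 1.85, -0.0, 0.75, -1.91], [-0.34, 0.17, 1.5, -0.0, 1.47, -1.91]]
(0.48, -0.045) 98 [[-0.34, 0.54, 1.85, -0.0, 0.75, -2.05], [-0.34, 0.17, 1.5, -0.0, 1.47, -2.05]]
(0.48, -0.045) 172 [None, None]
(0.48, -0.045) 180 [[-0.34, 0.54, 1.85, -0.0, 0.75, 2.8], [-0.34, 0.17, 1.5, -0.0, 1.47, 2.8]]
```

```bash
python3 - <<'E'
from h import *
from bench import env, eyes, monitor
for i,y in ((1,-.27),(2,-.13)):
    if i==1: env.reach(np.array([.5,y,.27]),down(-5))
    else: env.movel(np.array([.5,y,.27]),velocity=.25)
    f=eyes.grab_frame("wrist"); np.savez(f"pics/w{i}.npz",**f); cv2.imwrite(f"pics/w{i}.png",f["frame"][:,:,::-1])
    for l in lids(f,.025): print(i,np.round(l[:5],4),l[5])
    for c in blobs(f,(5,180,120),(17,255,255),8): print(" orange",c.mean(0),len(c))
print(monitor.sense()["clock"])
a,b=[cv2.imread(f"pics/w{i}.png") for i in(1,2)]
cv2.imwrite("pics/w12.png",cv2.resize(np.vstack([a[:400],b[:400]]),(480,600)))
E
```

```text
1 [ 0.4979 -0.1866 92.581  50.7485  2.4034] [311.  96.]
1 [  0.6799  -0.6144 191.6635 137.3994  45.6933] [489. 427.]
1 [ 0.5787 -0.3811 91.8593 50.4967 82.9612] [399. 282.]
1 [  0.4351  -0.3787  91.9555  50.4567 -85.8909] [267. 291.]
1 [ 1.158000e-01 -5.461000e-01  1.786959e+02  7.367500e+01  2.989340e+01] [ 39. 429.]
1 [  0.8473  -0.6409 114.5208  57.6394 -80.5726] [619. 447.]
1 [  0.8014  -0.5751  66.0035  32.4992 -73.0085] [584. 410.]
 orange [633.88 352.28] 25
2 [  0.6946  -0.4589 267.5482 108.1522  32.6874] [503. 431.]
2 [ 0.4978 -0.1857 92.3425 50.1988  2.3396] [321. 238.]
2 [ 0.5786 -0.3801 91.5711 50.3789 83.1412] [401. 388.]
2 [  0.4351  -0.3781  91.6155  50.2706 -86.0096] [280. 395.]
2 [  0.8519  -0.497  123.9431  59.0891 -69.77  ] [617. 443.]
2 [ 8.46000e-02 -4.46700e-01  8.73773e+01  4.45190e+01  4.43745e+01] [ 17. 456.]
2.5083
```

View pics/w12.png

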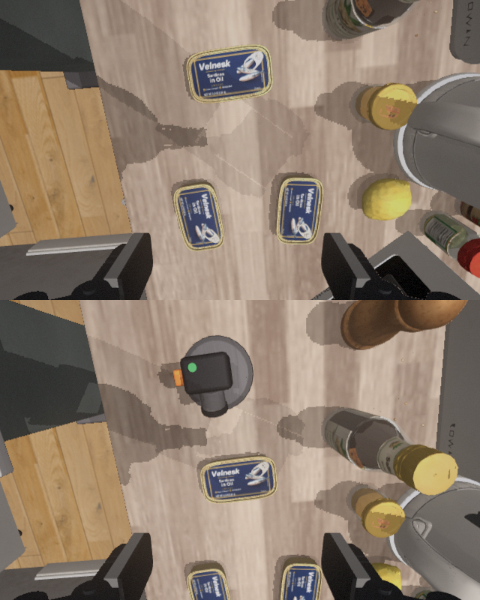

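The upper picture shows tin_base at about (230,70) and the loose tins at (200,215) and (300,210). The lower one shows the mast head at (206,372) with the orange button on the robot side at (178,379), and tin_base at (240,479). The lid centres from the two wrist places agree within 1 mm. I'll triangulate the heights and then pick the nearer tin (tin_b).

```bash
cat >> h.py <<'E'
def go(p,deg,v=None):
    from bench import env
    p=np.array(p,float)
    env.reach(p,down(deg)) if v is None else env.movel(p,velocity=v)
def st(tag):
    from bench import monitor
    s=monitor.sense(); print(tag,"t",round(s["clock"],2),"p",s["position"].round(4),"F",np.round(s["contact_force"],1),"gap",round(s["finger_gap"],3)); return s
E
python3 - <<'E'
from h import *
from bench import env
A,B=[dict(np.load(f"pics/w{i}.npz")) for i in(1,2)]
def c(f,xy): # image point: centre of lid = proj of the measured rect centre
    return proj(f,[xy[0],xy[1],.025])[0]
for a,b in (((.4979,-.1866),(.4978,-.1857)),((.5787,-.3811),(.5786,-.3801)),((.4351,-.3787),(.4351,-.3781))):
    x,r=tri(A,c(A,a),B,c(B,b)); print("lid",x.round(4),np.round(r,4))
for cc in blobs(B,(3,130,90),(22,255,255),40): print("orange",cc.mean(0),len(cc), cc.min(0),cc.max(0))
go((.435,-.3785,.10),4); go((.435,-.3785,.003),4,.12); st("low")
env.close_gripper(40); st("closed"); go((.435,-.3785,.11),4,.15); st("up")
E
```

```text
lid [ 0.4978 -0.1866  0.0225] [0.0001 0.0001]
lid [ 0.5792 -0.3825  0.0222] [0.0001 0.0001]
lid [ 0.4348 -0.3795  0.0233] [0. 0.]
orange [ 50.24152542 268.90042373] 472 [  7 180] [ 93 337]
orange [505.16477273 287.75      ] 176 [475 264] [539 315]
orange [564.47586207  17.1137931 ] 290 [526   0] [622  40]
orange [550.5        214.48584906] 212 [526 193] [590 239]
orange [474.75   20.515] 200 [458   0] [502  54]
orange [237.66666667 103.01666667] 60 [231  92] [244 114]
orange [ 79.3875969  201.27131783] 129 [ 70 170] [ 89 232]
orange [474.23880597 209.07462687] 67 [466 198] [483 222]
orange [112.41304348 339.23913043] 46 [105 332] [118 346]
low t 4.64 p [ 0.4354 -0.3788  0.0038] F [-0.3 -0.3 -0.8] gap 1.004
closed t 5.03 p [ 0.4353 -0.3788  0.004 ] F [-1.4  2.4  6. ] gap 0.681
up t 5.89 p [ 0.4346 -0.3781  0.109 ] F [-0.1 -0.1 -1.4] gap 0.688
```

```bash
python3 - <<'E'
from h import *
from bench import env,eyes
go((.498,-.1865,.11),-87.6); s=st("above")
f=eyes.grab_frame("wrist"); np.savez("pics/w3.npz",**f); cv2.imwrite("pics/w3.png",f["frame"][:,:,::-1])
for z in(.025,s["position"][2]+.021):
    for l in lids(f,z): print(round(z,3),np.round(l[:5],4),l[5])
for n in("top","side"):
    f=eyes.grab_frame(n)
    for l in lids(f,s["position"][2]+.021): print(n,np.round(l[:5],4),l[5])
E
```

```text
above t 7.58 p [ 0.4979 -0.1867  0.1098] F [ 0.2  0.1 -2.5] gap 0.687
0.025 [ 4.082000e-01 -1.923000e-01  2.125199e+02  1.015101e+02  7.421600e+00] [329. 375.]
0.025 [ 0.577  -0.347  56.1929 30.4587 16.9357] [618. 113.]
0.025 [  0.5355  -0.188   45.0161  18.8449 -89.726 ] [321. 180.]
0.025 [  0.3279  -0.3623  73.6192  32.5375 -87.5898] [540. 464.]
0.025 [ 0.3138 -0.1678 64.8011 21.6366 88.3252] [282. 468.]
0.131 [  0.4873  -0.1882 114.0788  54.4897   7.4216] [329. 375.]
0.131 [ 0.5779 -0.2712 30.1639 16.35   16.9357] [618. 113.]
0.131 [  0.5556  -0.1858  24.1643  10.1158 -89.7261] [321. 180.]
0.131 [  0.4442  -0.2794  39.5181  17.4658 -87.5897] [540. 464.]
0.131 [ 0.4366 -0.175  34.7846 11.6143 88.3252] [282. 468.]
top [ 0.466  -0.1931 80.6881 52.4828  7.1474] [289. 264.]
top [ 0.5392 -0.3762 80.1322 34.8017 82.1265] [408. 262.]
side [  0.5694   0.1951 113.2934  56.1803 -25.6101] [455. 460.]
side [ 7.462000e-01  1.288000e-01  1.875892e+02  6.652290e+01 -1.307000e-01] [286. 457.]
side [  0.472    0.2321 110.5506  68.0953 -89.3025] [540. 445.]
side [ 0.5284 -0.1193 98.632  51.6703 15.1379] [352. 245.]
side [  0.4923  -0.1983 104.7619  78.2502   4.1772] [355. 199.]
side [ 0.6273  0.1649 78.3999 36.0033 38.7784] [391. 452.]
side [ -0.0763  -0.2455  75.0692  69.4713 -49.4337] [619.  79.]
side [ 5.05500e-01 -2.40000e-02  7.90812e+01  3.76173e+01  3.83836e+01] [404. 288.]
```

View pics/w3.png

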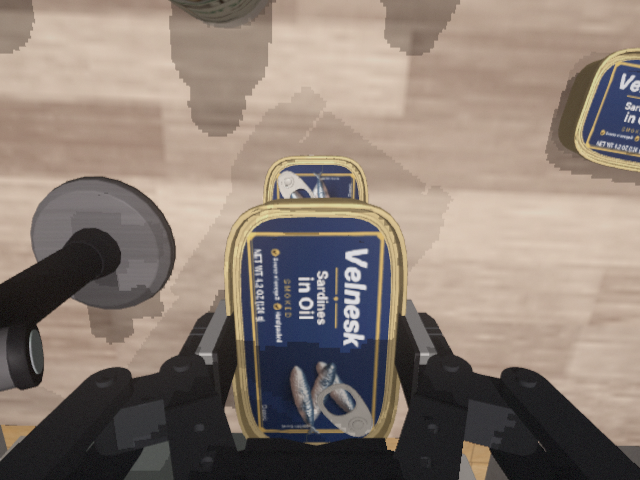

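The held tin is centred between the pads, with its far blue edge at row ~213 and its rim at ~203. The base tin's far edge shows behind it at ~(316,160), and the mast foot is at (103,243). I'll check the offset along the long side, then lower the tin.

```bash
python3 - <<'E'
from h import *
from bench import env,eyes
f=dict(np.load("pics/w3.npz"))
for z in(.127,.131,.135): print("held blue far edge mid, sides",z,plane(f,[(316,216),(236,280),(398,280)],z)[:,:2].round(4).tolist())
print("base rim far",plane(f,[(316,157),(265,190),(368,190)],.025)[:,:2].round(4).tolist())
m=cv2.inRange(cv2.cvtColor(f["frame"],cv2.COLOR_RGB2HSV),np.array((105,60,20)),np.array((135,255,200)))
print("col 330 blue rows",np.flatnonzero(m[150:300,330])[[0,-1]]+150, np.flatnonzero(np.diff(m[150:300,330].astype(int)))+150)
E
```

```text
held blue far edge mid, sides 0.127 [[0.5431, -0.1849], [0.5186, -0.1579], [0.521, -0.2146]]
held blue far edge mid, sides 0.131 [[0.5442, -0.1849], [0.5205, -0.1587], [0.5228, -0.2136]]
held blue far edge mid, sides 0.135 [[0.5453, -0.1848], [0.5224, -0.1595], [0.5247, -0.2126]]
base rim far [[0.5491, -0.1847], [0.5287, -0.1556], [0.5312, -0.216]]
col 330 blue rows [165 299] [164 172 176 193 217 231 236]
```

```bash
python3 - <<'E'
from h import *
from bench import env,eyes
go((.498,-.1865,.042),-87.6,.12); st("pre")
print(env.movel(np.array([.498,-.1865,.022]),velocity=.03,guard=4)); st("contact")
env.release(); st("rel"); go((.498,-.1865,.13),-87.6,.15)
go((.50,-.20,.25),-5); s=st("view")
f=eyes.grab_frame("wrist"); np.savez("pics/w4.npz",**f); cv2.imwrite("pics/w4.png",f["frame"][:,:,::-1])
for z in(.025,.05):
    for l in lids(f,z): print(round(z,3),np.round(l[:5],4),l[5])
E
```

```text
pre t 8.45 p [ 0.4984 -0.1867  0.0426] F [ 0.   0.2 -1.4] gap 0.687
True
contact t 8.94 p [ 0.4981 -0.1864  0.0286] F [0.3 0.2 4.6] gap 0.687
rel t 9.33 p [ 0.4977 -0.1863  0.0282] F [-0.2 -0.4  0.7] gap 0.999
view t 11.47 p [ 0.4999 -0.1999  0.2493] F [ 0.8 -0.2 -0.2] gap 1.0
0.025 [ 0.496  -0.1909 99.1157 54.4079  2.4252] [304. 184.]
0.025 [ 0.5791 -0.3807 91.9508 51.3177 82.9744] [404. 349.]
0.025 [  0.6491  -0.5396 184.1082 103.4096  35.8055] [468. 445.]
0.025 [  0.8144  -0.5245 171.0232  76.7979 -47.8475] [596. 430.]
0.025 [  0.1162  -0.4835 102.5507  44.0243  70.7293] [ 15. 445.]
0.025 [ 0.2615 -0.4994 52.8785 30.5875 85.6453] [139. 451.]
0.05 [ 0.4967 -0.1859 92.382  50.7115  2.4253] [304. 184.]
0.05 [ 0.5742 -0.3629 85.7039 47.8313 82.9744] [404. 349.]
0.05 [  0.6395  -0.511  171.6003  96.3841  35.8055] [468. 445.]
0.05 [  0.7935  -0.4969 159.4042  71.5804 -47.8475] [596. 430.]
0.05 [ 0.1427 -0.4587 95.5836 41.0334 70.7294] [ 15. 445.]
0.05 [ 0.2781 -0.4735 49.286  28.5095 85.6453] [139. 451.]
```

View pics/w4.png

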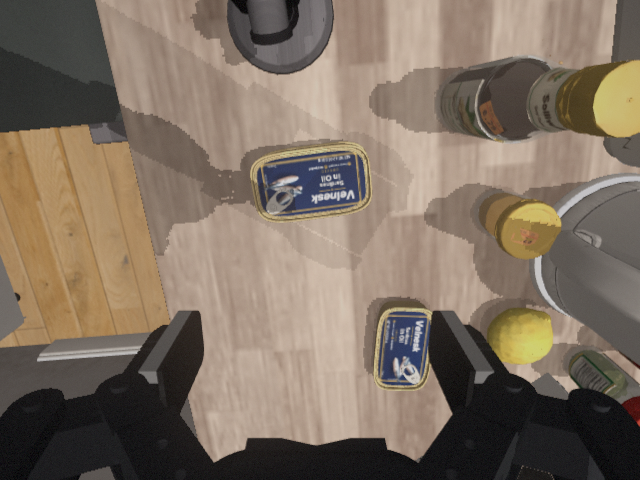

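The stacked tin lies at (304,184), square on the base, about 1 mm off it with the same angle (2.4°). The second loose tin is at (404,349), undisturbed. I'll pick it now.

```bash
python3 - <<'E'
from h import *
from bench import env,eyes
go((.579,-.381,.11),-7); go((.579,-.381,.003),-7,.12); st("low")
env.close_gripper(40); st("closed"); go((.579,-.381,.13),-7,.15); st("up")
go((.498,-.1862,.13),-87.6); s=st("above")
f=eyes.grab_frame("wrist"); np.savez("pics/w5.npz",**f)
m=cv2.inRange(cv2.cvtColor(f["frame"],cv2.COLOR_RGB2HSV),np.array((105,60,20)),np.array((135,255,200)))
for c in (316,330): 
    r=np.flatnonzero(np.diff(m[130:300,c].astype(int)))+131; print(c,r)
    for k in r[:6]: print("  ",k,plane(f,[(c,k)],s["position"][2]+.021)[0].round(4),plane(f,[(c,k)],.05)[0].round(4))
E
```

```text
low t 13.53 p [ 0.5794 -0.3814  0.0041] F [-0.5 -0.6  0.3] gap 1.003
closed t 13.89 p [ 0.5794 -0.3813  0.0041] F [-1.1  0.1  5.8] gap 0.689
up t 14.89 p [ 0.5786 -0.3806  0.1286] F [-0.6  0.3 -2.6] gap 0.688
above t 16.3 p [ 0.4982 -0.1866  0.1299] F [-0.   0.7 -1.5] gap 0.688
316 [169 177 180 196 217 231 236]
   169 [ 0.5595 -0.184   0.1509] [ 0.5433 -0.1848  0.05  ]
   177 [ 0.557  -0.1841  0.1509] [ 0.5387 -0.185   0.05  ]
   180 [ 0.5561 -0.1842  0.1509] [ 0.537  -0.1851  0.05  ]
   196 [ 0.551  -0.1844  0.1509] [ 0.5277 -0.1855  0.05  ]
   217 [ 0.5441 -0.1847  0.1509] [ 0.5151 -0.186   0.05  ]
   231 [ 0.5393 -0.1849  0.1509] [ 0.5065 -0.1864  0.05  ]
330 [169 177 180 196 217 230 236]
   169 [ 0.5597 -0.1884  0.1509] [ 0.5436 -0.1927  0.05  ]
   177 [ 0.5572 -0.1885  0.1509] [ 0.5391 -0.1929  0.05  ]
   180 [ 0.5562 -0.1885  0.1509] [ 0.5374 -0.193   0.05  ]
   196 [ 0.5511 -0.1888  0.1509] [ 0.5281 -0.1935  0.05  ]
   217 [ 0.5442 -0.1892  0.1509] [ 0.5155 -0.1942  0.05  ]
   230 [ 0.5399 -0.1894  0.1509] [ 0.5075 -0.1946  0.05  ]
```

```bash
python3 - <<'E'
from h import *
from bench import env,eyes
go((.4975,-.1862,.067),-87.6,.12); st("pre")
print(env.movel(np.array([.4975,-.1862,.047]),velocity=.03,guard=4)); st("contact")
env.release(); st("rel"); go((.498,-.1865,.15),-87.6,.15)
go((.485,-.09,.27),0); s=st("view")
f=eyes.grab_frame("wrist"); np.savez("pics/w6.npz",**f); cv2.imwrite("pics/w6.png",f["frame"][:,:,::-1])
for l in lids(f,.075): print(np.round(l[:5],4),l[5])
go((.485,-.14,.27),0,.2)
g=eyes.grab_frame("wrist"); np.savez("pics/w7.npz",**g); cv2.imwrite("pics/w7.png",g["frame"][:,:,::-1])
for l in lids(g,.075): print(np.round(l[:5],4),l[5])
for q in(f,g):
    for cc in blobs(q,(3,130,90),(22,255,255),40):
        if 150<cc.mean(0)[0]<400: print("orange",cc.mean(0).round(1), cv2.minAreaRect(cc))
a,b=[cv2.imread(f"pics/w{i}.png")[0:300,150:550] for i in(6,7)]
cv2.imwrite("pics/w67.png",np.hstack([a,b])); st("")
E
```

```text
pre t 17.02 p [ 0.4979 -0.1865  0.0676] F [-0.4 -0.9 -1.2] gap 0.687
True
contact t 17.52 p [ 0.4976 -0.1863  0.0535] F [-1.4  0.9  6.4] gap 0.686
rel t 17.92 p [ 0.4972 -0.186   0.0528] F [-0.3  0.1 -0.1] gap 1.003
view t 19.96 p [ 0.4849 -0.0901  0.2693] F [ 0.3 -0.1 -0.5] gap 0.998
[ 0.4964 -0.1847 92.0155 50.2917  2.1689] [327. 297.]
[  0.7147  -0.3488 200.2756  88.9994  27.765 ] [538. 428.]
[  0.1579  -0.3707 100.627   42.0961  75.6972] [ 16. 446.]
[ 7.037000e-01 -4.011000e-01  2.943562e+02  1.290021e+02 -1.127000e-01] [525. 437.]
[ 0.4961 -0.1851 91.5772 50.373   2.4736] [327. 248.]
[ 0.1564 -0.4221 97.7271 40.0312 75.6808] [ 16. 446.]
orange [274.7 159.1] ((274.2008361816406, 158.7090301513672), (22.633935928344727, 12.946611404418945), 84.80557250976562)
orange [155.3 167.2] ((155.33999633789062, 167.3800048828125), (13.859292984008789, 7.071067810058594), 81.8698959350586)
orange [271.8  81.1] ((271.6058654785156, 81.37647247314453), (23.39243507385254, 13.88206672668457), 85.60128784179688)
orange [154.5 160.3] ((154.39999389648438, 161.3000030517578), (34.082550048828125, 7.778174877166748), 81.8698959350586)
 t 20.46 p [ 0.4849 -0.1399  0.2697] F [-0.2  1.2  0.4] gap 1.001
```

View pics/w67.png

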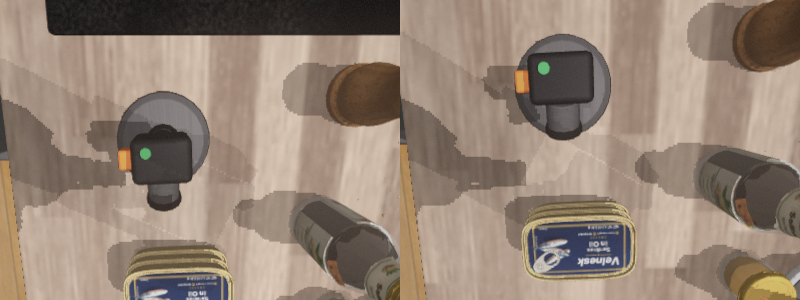

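The left view shows the column at (175,285). The mast head top spans about (131–191, 136–184), with the button at (124,160). The right view shows the head at (530–593, 51–104) and the button at (522,82). I'll get the head axis and yaw from its edges in both views.

```bash
python3 - <<'E'
from h import *
F=[dict(np.load(f"pics/w{i}.npz")) for i in(6,7)]
for f,(r0,r1) in zip(F,((142,178),(58,98))):
    g=cv2.cvtColor(f["frame"],cv2.COLOR_RGB2HSV); V=g[...,2]
    dark=((V<62)|((g[...,0]>60)&(g[...,0]<85)&(g[...,1]>80))).astype(np.uint8)
    rows=np.arange(r0,r1); L=[];R=[]
    for r in rows:
        c=np.flatnonzero(dark[r,255:365])+255
        L.append(c[0]);R.append(c[-1])
    pl,pr=[np.polyfit(rows,x,1) for x in(L,R)]
    print("L",L[::6],"R",R[::6])
    for p in(pl,pr):
        q=plane(f,[(np.polyval(p,r0),r0),(np.polyval(p,r1),r1)],.156); d=q[0]-q[1]; print(q[:,:2].round(4).tolist(),"yaw",np.degrees(np.arctan2(d[1],d[0])).round(1))
    for c in (290,300,320,330):
        rr=np.flatnonzero(np.abs(np.diff(V[r0-25:r1+30,c].astype(int)))>15)+r0-25; print("col",c,rr)
o=tri(F[0],(274.2,158.7),F[1],(271.6,81.4)); print("orange",o)
for f in F: print("expect head-top centre px", proj(f,[.486,-.044,.156]))
E
```

```text
L [np.int64(281), np.int64(281), np.int64(281), np.int64(282), np.int64(282), np.int64(282)] R [np.int64(340), np.int64(341), np.int64(341), np.int64(341), np.int64(341), np.int64(341)]
[[0.4619, -0.0327], [0.463, -0.0557]] yaw 92.6
[[0.5003, -0.0327], [0.501, -0.0558]] yaw 91.8
col 290 [121 132 133 149 150 151 155 156 183 184 185]
col 300 [126 129 149 150 151 155 156 184 205 206]
col 320 [124 125 182 183 194]
col 330 [130 131 182 183 190 191 193 201 202]
L [np.int64(278), np.int64(277), np.int64(278), np.int64(279), np.int64(280), np.int64(280), np.int64(267)] R [np.int64(342), np.int64(342), np.int64(342), np.int64(342), np.int64(343), np.int64(343), np.int64(343)]
[[0.4625, -0.034], [0.4608, -0.0566]] yaw 85.8
[[0.5001, -0.0341], [0.5014, -0.0567]] yaw 93.2
col 290 [ 39  40  52  61  62  72  73 104 105]
col 300 [ 34  35  51  52 104]
col 320 [ 33  34  50  51 103 104 105]
col 330 [ 36  37  38  50 102 103 120]
orange (array([ 0.45546101, -0.04607575,  0.13454568]), [np.float64(4.6318393460818606e-05), np.float64(4.6318393460823594e-05)])
expect head-top centre px [[318.23212444 159.9097541 ]]
expect head-top centre px [[318.15662637  75.85912253]]
```

Head centre is at about (0.4812, −0.044) with the jaw axis at about 3°. The triangulated button agrees at (0.455, −0.046, 0.1345). I'll lower open fingers around the head and look before closing.

```bash
python3 - <<'E'
from h import *
from bench import env,eyes
go((.4812,-.044,.22),3); go((.4812,-.044,.109),3,.1); s=st("at")
f=eyes.grab_frame("wrist"); np.savez("pics/w8.npz",**f)
g=eyes.grab_frame("side"); np.savez("pics/s8.npz",**g)
cv2.imwrite("pics/c8.png",np.hstack([f["frame"][180:480,120:520],g["frame"][150:450,240:640]])[:,:,::-1])
E
```

```text
at t 22.23 p [ 0.4815 -0.0441  0.1095] F [-0.1  0.5  0.1] gap 0.998
```

View pics/c8.png

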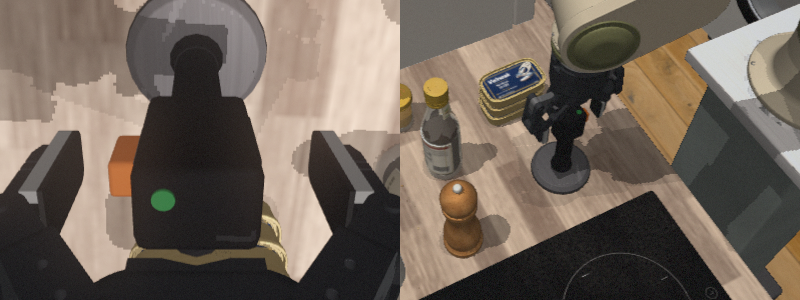

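The left crop shows the head centred between the pads: pad edges at columns 82 and 310, head at 132–264. The button at (124,166) lies opposite the left pad. The side crop shows the stack intact at (512,85). I'll close and pull.

```bash
python3 - <<'E'
from h import *
from bench import env,eyes
env.close_gripper(60); st("grip"); env.hold(.3); s=st("grip+")
p0=np.array([.4812,-.044,.109])
print(env.movel(p0+[0,0,.03],velocity=.06,guard=35)); st("+30")
E
```

```text
grip t 22.81 p [ 0.4812 -0.044   0.1096] F [-5.   1.2  6.5] gap 0.534
grip+ t 23.11 p [ 0.4812 -0.044   0.1096] F [-4.8  0.8  7.2] gap 0.531
False
+30 t 23.76 p [ 0.4811 -0.0439  0.1393] F [-5.  -0.5 -3.6] gap 0.528
```

```bash
python3 - <<'E'
from h import *
from bench import env,eyes
f=eyes.grab_frame("wrist"); g=eyes.grab_frame("side")
cv2.imwrite("pics/c9.png",np.hstack([f["frame"][180:480,120:520],cv2.resize(g["frame"][200:350,340:540],(400,300))])[:,:,::-1]); st("")
E
```

```text
t 23.86 p [ 0.4811 -0.0439  0.1391] F [-5.1 -0.5 -2.5] gap 0.534
```

View pics/c9.png

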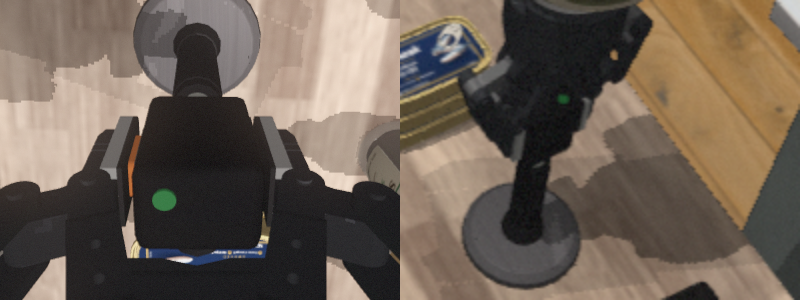

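The head rose with the fingers: the foot is smaller in view, the head sits the same between the pads, and the button is pressed with only a thin orange strip at (133,165). The pull force of ~4 N matches. I'll firm up the grip and continue to the second stop.

```bash
python3 - <<'E'
from h import *
from bench import env,eyes
env.close_gripper(85); st("grip85")
p0=np.array([.4812,-.044,.109])
print(env.movel(p0+[0,0,.065],velocity=.06,guard=35)); st("+65")
print(env.movel(p0+[0,0,.132],velocity=.05,guard=35)); st("+132")
print(env.movel(p0+[0,0,.150],velocity=.015,guard=14)); st("stop"); env.hold(.5); st("held")
f=eyes.grab_frame("wrist"); g=eyes.grab_frame("side"); np.savez("pics/w10.npz",**f); np.savez("pics/s10.npz",**g)
cv2.imwrite("pics/c10.png",np.hstack([f["frame"][180:480,120:520],g["frame"][80:380,240:640]])[:,:,::-1])
E
```

```text
grip85 t 24.07 p [ 0.4813 -0.044   0.139 ] F [-5.3 -0.7 -2.4] gap 0.517
False
+65 t 24.81 p [ 0.4814 -0.044   0.1752] F [-6.3 -0.  -4.1] gap 0.519
False
+132 t 26.3 p [ 0.4812 -0.044   0.2409] F [-4.4  2.  -7.6] gap 0.515
True
stop t 27.04 p [ 0.4804 -0.0438  0.2495] F [-2.4 -2.  -7.8] gap 0.511
held t 27.54 p [ 0.4801 -0.0436  0.2489] F [ 0.9 -2.7 -7.1] gap 0.518
```

View pics/c10.png

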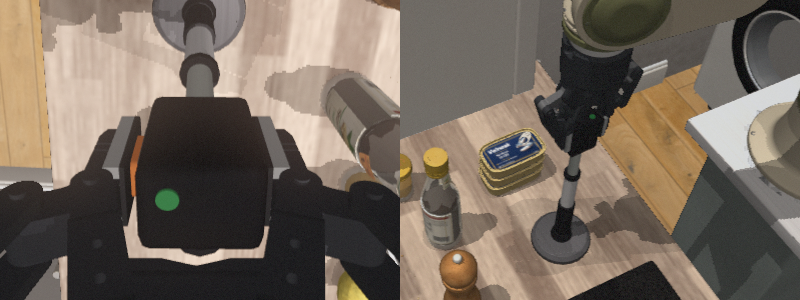

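The wrist crop shows the head held between the pads with the whole mast drawn out below it. The side crop shows both tubes extended and the column undisturbed at (512,160). Travel reads 0.1400 m, then sagged 0.6 mm, so I'll press gently up against the stop.

```bash
python3 - <<'E'
from h import *
from bench import env,eyes,monitor
for z in (.2500,.2508,.2516,.2524,.2532):
    print(z,env.movel(np.array([.4806,-.044,z]),velocity=.01,guard=25)); env.hold(.2); s=st("")
    if s["contact_force"][2]<-18: break
E
```

```text
0.25 False
 t 28.15 p [ 0.4804 -0.0439  0.2499] F [-3.  -0.2 -7.6] gap 0.517
0.2508 False
 t 28.6 p [ 0.4804 -0.0439  0.2504] F [ -2.3   0.6 -13.8] gap 0.509
0.2516 False
 t 29.05 p [ 0.4803 -0.0439  0.2507] F [ -0.2  -0.3 -26.1] gap 0.515
```

```bash
python3 - <<'E'
from h import *
from bench import env,eyes
env.hold(1.0); st("hold")
F={n:eyes.grab_frame(n) for n in("top","side")}
def led(f,m=25):
    c=blobs(f,(55,110,60),(90,255,255),2); return [x.mean(0).round(1) for x in c][:4]
for n in F:
    print(n,[ (np.round(l[:5],4).tolist(),l[5].tolist()) for l in lids(F[n],.075) if .4<l[0]<.6 and -.3<l[1]<-.1], "led",led(F[n]))
S0=dict(np.load("pics/side0.npz")); T0=dict(np.load("pics/top0.npz")); print("led before",led(S0),led(T0))
cv2.imwrite("pics/c11.png",np.hstack([F["top"]["frame"][60:360,100:500],F["side"]["frame"][60:360,240:640]])[:,:,::-1])
E
```

```text
hold t 30.05 p [ 0.4802 -0.0439  0.2507] F [ -0.5  -0.3 -26.4] gap 0.513
top [([0.4964, -0.1857, 90.8474, 44.8354, 2.4753], [291.0, 258.0])] led [array([475.2, 150.8])]
side [([0.498, -0.1831, 91.3863, 50.0711, 2.1749], [353.0, 230.0])] led [array([432.3, 195.2])]
led before [array([418.7, 261.6])] [array([475.2, 150.8]), array([198.1, 223.5])]
```

View pics/c11.png

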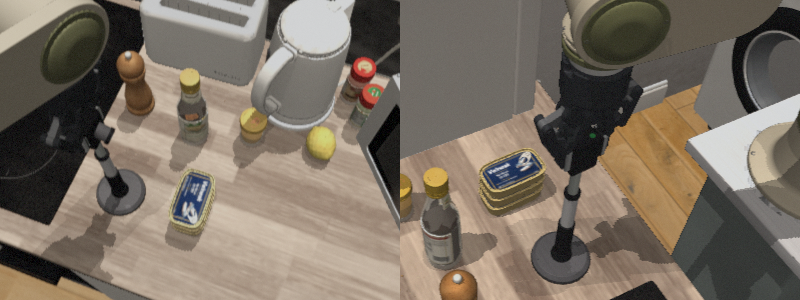

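The picture shows the three-tin column square at (192,200) and (512,180), the mast drawn out, and the bottle, jar and mill in place. As a last check I'll get the head's rise from the LED, independently of the arm, and then hand in.

```bash
python3 - <<'E'
from h import *
from bench import job
S,T=dict(np.load("pics/side0.npz")),dict(np.load("pics/top0.npz"))
x,r=tri(S,(418.7,261.6),T,(198.1,223.5)); c,d=ray(S,(432.3,195.2))
A=np.c_[d[0],[0,0,-1]]; (k,z),*_=np.linalg.lstsq(A,np.r_[x[:2],0]-c,rcond=None)
print("led before",x.round(4),np.round(r,4),"z now",z.round(4),"rise",(z-x[2]).round(4))
if .132<z-x[2]<.148: job.hand_in(); print("handed in")
E
```

```text
led before [ 0.4718 -0.0397  0.1564] [0.0006 0.0006] z now 0.2966 rise 0.1403
the job is handed in; nothing more can be done
handed in
```

The job is done and handed in at about 30 s on the robot's clock. Both loose tins are stacked on tin_base, and the arm is still gripping the mast head with the mast fully extended.

**Column:** The lids of all three tins have the same angle (about 2.4°) and their centres agree within about 2 mm. The final side and top views differ by 2–3 mm on the top tin, which is about the calibration error. The base tin's lid was covered after the first placing, so I judged that it did not shift from the column staying straight and the light contact (about 4–8 N).

**Mast:** The button is pressed in and the head was pulled straight up to the second stop. The head light (the green LED) gives a rise of 140.3 mm and the arm travel 141 mm. The arm pulls up with a steady 26 N against the stop, and nothing moved during a 1 s hold.

**Other objects:** I never touched the bottle, jar or pepper mill, and they look unmoved in the pictures.

**Checks that disagreed or stayed open:**
- **Lid height:** two-view measurement gave 22–23 mm against the stated 25 mm, about the calibration error.
- **Button:** the finger opening while gripping the head read wider than expected, and a thin orange strip stayed visible. The button is therefore probably pressed well past 5 mm but not quite level; the head did unlock and follow.

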